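# Latch the cleaner-bottle shuttle and open its safety cap

## Robot

A 6-joint arm with a two-finger parallel gripper is mounted at the origin on the work surface. World frame = base frame: x ahead of the robot, y to its left, z up, the work surface at z = 0. Lengths are in m, angles in rad, forces in N, time in s.
With the tool pointing down it reaches from about 0.35 to 0.95 m from the base axis. Payload 17.4 kg.
Tool frame: the origin (TCP) lies on the centre line of the jaws, within the pads' length; the fingertips stand 14 mm ahead of it and the grasp point (between the pads) lies 5 mm behind it; z points along the fingers, y is the direction in which the jaws open and shut (so a half turn about z gives the same grasp; the last joint's range is limited). The gripper opens to 93 mm and grips with 3 to 60 N. Pads are 15 mm wide; open, the fingers measure 128 mm over their backs; the gripper's body (75 mm by 188 mm) begins 65 mm behind the grasp point.
Start: joints at [1.242, 0.116, 1.442, -0, 1.584, -0.038], TCP at [0.194, 0.647, 0.202] pointing down, gripper open.
Joint ranges: [-2.83, 2.83], [-0.83, 2.19], [0.07, 2.5], [-1.14, 4.28], [0.01, 3], [-2.97, 2.97]. Speed limits (rad/s): [1.89, 1.89, 2.22, 3.14, 3.14, 3.14].

## Interface

Orientations are given as a unit quaternion [x, y, z, w].
In Python, from cell import readout, grab_frame, ticket gives the robot as it stands.
- The arm moves only by the tool arm_command, never from a script. Its argument "plan" is a list of rows, each an object of numbers: "claw": the opening, from 0 (shut) to 1 (fully open); "tx", "ty", "tz": the shift along the world's x, y, z normalised to -1 to 1, where 1 is 0.2 m; "rx", "ry", "rz": the turn, a rotation vector about the world's x, y, z normalised to -1 to 1, where 1 is 90 degrees. A call has 1 to 10 rows; each row is the pose to reach, as a shift and turn from the pose measured when the call began; what a row does not reach only later rows make up. A row lasts 1/10 s, in which the tool goes at most 50 mm and 8.59 degrees, less where a joint would pass 70% of its speed; a pose out of reach is approached as far as the arm can. A call with a number of a shift or a turn outside -1 to 1 is refused whole. A call with a gripper value outside its range is refused whole. The fingers move at their own pace and stop on an object; "squeeze" is the grip in N (left out, the last holds). Time passes only in rows, so rows that repeat a pose let the fingers close. It gives the time, the measured TCP pose, the force and the opening at its end, in the units of the state.
- readout.read_state(): the state, without advancing time (a new reading comes with each control period).
- grab_frame(name): name is "side" or "top" or "wrist"; returns a dict with "color" (400x640x3 uint8, red, green, blue), "depth" (400x640 float32, m along the optical axis (not along the pixel's ray), 0 where there is no reading), "vertical_fov" (degrees; the focal length in pixels is half the picture's height over the tangent of half this angle, whatever the lens; pixels are square), "cx", "cy" (the principal point, pixels), "k1" (the pictures are not rectified: a ray, as slopes to the right and down, at radius r is drawn at 1 + k1 r^2 times it, then the intrinsics apply), "R" (3x3) and "t" (3): a world point X has camera coordinates R X + t. Camera axes: x right, y down, z forward; pixel columns grow to the right and rows downward; lengths in m; the calibration is good to about 2 mm. A picture is of the moment at which its call begins.
- ticket.job_done(): hands the job in, once; it reports no verdict.
The state is a dict: "time_s": time; "joint_pos": joint angles; "qd": joint speeds; "joint_torque": joint torques, N m; "tcp_pos": TCP position; "orientation": TCP orientation; "contact_force": force on the tool from outside, world axes, zero at the start; "moment": the same for the moment, N m; "gripper_width": finger opening in m.
Only numpy, scipy, OpenCV 4.12 (cv2) and the standard library are available. Lean on these libraries where they do the work, as an engineer would, in place of code of your own. Each camera call takes 0.05 s, during which the arm holds its last target.

## Task

Push the shuttle with the cleaner bottle along its track, away from its push plate, until it is fully home and clicks into the spring detent at the end stop. Then press the bottle's push-and-turn safety cap down, twist it anticlockwise (seen from above) until it is free, and lift it level several centimetres straight above the bottle. Finish while still holding the cap there in the gripper; leave the things around the station alone.

Things in the scene. Friction and masses are not known exactly. Their poses are not given: they have to be found in the camera images.
- station: fixed steel station on the bench: track 310 x 118 mm, 12 mm high, with 10 mm side rails; origin on the bench under the track. The shuttle slides along the station's +y axis to an end stop (36 mm high, face 112 mm from the origin). A low black block with a spring roller stands beside the track (+x side) near the stop. Its position and yaw (within 0.5 rad) vary.
- shuttle: aluminium shuttle plate that carries the bottle, axes as the station's; origin on the bottle axis, 12.5 mm above the bench. It starts at station y = -0.06 to -0.02 m; at y = +0.06 m it is fully home against the stop, held by the spring detent. Sliding takes about 2 N, climbing the detent over the last 14 mm about 6 N, then it snaps home by itself.
- push_plate (a point): centre of the rear (station -y) face of the shuttle's upright push plate, 97.5 mm above the bench; push this face towards station +y. The plate is 70 mm wide, 6 mm thick, reaches from the track to 112 mm above the bench and stands 100 mm behind the bottle axis; nothing stands behind it.
- neck (a point): point on the bottle axis at the top of the neck collar, 138.5 mm above the bench; axes as the station's; moves with the shuttle. The upright square white cleaner bottle (82 x 82 mm, body up to 111 mm above the bench, then a short sloping shoulder and a collar 48 mm wide) is fixed rigidly to the shuttle.
- cap: loose white ribbed round safety cap, 50 mm wide, 30 mm high, about 30 g, z up, x along the station's x while locked; origin on its axis at its lower rim, 4.5 mm above neck while locked (top at 173 mm). Grip across its sides. Locked, it cannot turn. Pressed down 3 mm or more, it turns anticlockwise and is free to lift when turned 50 to 130 degrees (aim for 75).
- cap_spring (a joint): height (m) of the sprung pad inside the neck that carries the cap: 0 with the cap locked, -0.0045 with the cap pressed down until it bottoms on the collar, +0.002 with the cap off. It pushes the cap up with about 7 N when locked and 11 N when bottomed.
- mould: bystander: clear chocolate mould filled with pralines, 130 x 200 x 22 mm, loose beside the station; origin at the centre of its underside
- bowl: bystander: small steel bowl, 110 mm wide, 50 mm high, loose beyond the end stop; origin at the centre of its underside
- jar: bystander: jar with a steel lid, 64 mm wide, 85 mm high, loose; origin at the centre of its underside
There are look-alikes about, which are no part of the job. Several things have the shape of the cap; the one meant has the colours described above.

How it is judged:
On the way, in this order (a step that is already met when the one before it is completed fails the run):
1. the shuttle is fully home in its detent, the cap still locked on (y of shuttle in the frame of station above 0.0565 m and distance between cap and neck below 0.008 m and angle between the x axis of cap and the x axis of neck, either way round below 0.3 rad), for 0.2 s.
2. the cap is pressed down (value of joint cap_spring below -0.002 m and y of shuttle in the frame of station above 0.055 m), for 0.1 s.
3. the cap is turned free while still on the neck (angle between the x axis of cap and the x axis of neck, either way round above 0.7 rad and distance between cap and neck below 0.015 m), for 0.05 s.
At the end, for the whole second after the job is handed in: The gripper holds the cap still and level (within 20 degrees), its lower rim 30 to 160 mm above the neck collar and within 40 mm of the bottle axis, carried by the fingers alone; the shuttle is still home in its detent (within 5 mm) (z of cap in the frame of neck between 0.03 and 0.16 m and horizontal distance between cap and neck below 0.04 m and angle between cap's own z axis and vertical below 0.35 rad and contact force between the fingers and cap above 1 N and linear speed of cap below 0.03 m/s and y of shuttle in the frame of station above 0.055 m); the arm keeps its last pose, push and grip.
It fails at once if a bystander was moved by more than 25 mm (distance of any of mould, bowl, jar from where it was at the start of the episode above 0.025 m).
It fails at once if the cap was dropped beside the bottle (height (world z) of cap below 0.12 m).
It also fails if it takes over 51 s, if anything falls off the work surface, if the arm or the gripper's body presses on something with over 40 N, if the wrist force passes 120 N, or if a joint passes its speed limit or range.

## Working session

There is one attempt and no reset: what is moved stays moved. The work goes in short steps, Python scripts to look and compute and a tool call to move; the robot and the scene stay as the last step left them, time stands still between calls to the robot, and variables do not carry over. Pictures are saved under pics/ and viewed, and the job is handed in when it is done.

Besides the shell and the picture viewer there is one more tool, called after ">>>" as name(argument=value, ...), one argument or row to a line, values as JSON. arm_command: Moves the arm, as the interface text tells. Its arguments: {"type":"object","properties":{"plan":{"type":"array"},"squeeze":{"type":"number"}},"required":["plan"]}

```bash
ls; mkdir -p pics
cat > h.py <<'E'
import numpy as np, cv2
from cell import readout, grab_frame, ticket
def K(f):
    h=f["color"].shape[0]; fl=h/2/np.tan(np.radians(f["vertical_fov"])/2); return fl
def world(f,u,v,d=None):
    fl=K(f); xd=(u-f["cx"])/fl; yd=(v-f["cy"])/fl
    x,y=xd,yd
    for _ in range(30):
        s=1+f["k1"]*(x*x+y*y); x,y=xd/s,yd/s
    if d is None: d=f["depth"][int(round(v)),int(round(u))]
    return np.array(f["R"]).T@(np.array([x*d,y*d,d])-np.array(f["t"]))
def cloud(f):
    fl=K(f); H,W=f["depth"].shape; u,v=np.meshgrid(np.arange(W),np.arange(H))
    xd=(u-f["cx"])/fl; yd=(v-f["cy"])/fl; x,y=xd,yd
    for _ in range(30):
        s=1+f["k1"]*(x*x+y*y); x,y=xd/s,yd/s
    d=f["depth"]; P=np.stack([x*d,y*d,d],-1)-np.array(f["t"])
    return P@np.array(f["R"]), d>0
def save(f,n): cv2.imwrite("pics/"+n+".png",f["color"][:,:,::-1])
E
python3 - <<'E'
from h import *
import pickle
print(readout.read_state())
for n in ("side","top","wrist"):
    f=grab_frame(n); save(f,n+"0"); pickle.dump(f,open(n+"0.pkl","wb")); print(n,f["t"],f["vertical_fov"],f["k1"])
E
```

```text
pics
{'time_s': 0.0, 'joint_pos': array([ 1.24223491e+00,  1.16474572e-01,  1.44227854e+00,  1.72043075e-05,
        1.58399961e+00, -3.77745739e-02]), 'qd': array([ 0.00060401, -0.00020861,  0.0001531 ,  0.00013238, -0.00037549,
        0.00043998]), 'joint_torque': array([ 1.31448356e-03, -7.21264958e+01, -6.22612524e+01,  7.80636538e-02,
        2.39106867e-02, -1.67882986e-04]), 'tcp_pos': array([0.19343934, 0.64644895, 0.20170465]), 'orientation': array([ 1.44881580e-01,  9.89448832e-01, -5.68763895e-04, -1.14108089e-04]), 'contact_force': array([-0.67212291, -0.40551367,  0.54707328]), 'moment': array([ 0.01190597, -0.03352318,  0.03882946]), 'gripper_width': 0.09298908612160643}
side [-0.51811713  0.24502867  0.76320504] 57.27237908956399 0.028037109352125833
top [0.06376463 0.56365772 0.7444198 ] 52.80926706175697 -0.011872219225307635
wrist [-0.67395153 -0.03030715  0.38886453] 65.81077018466216 -0.037624676549207946
```

View pics/top0.png

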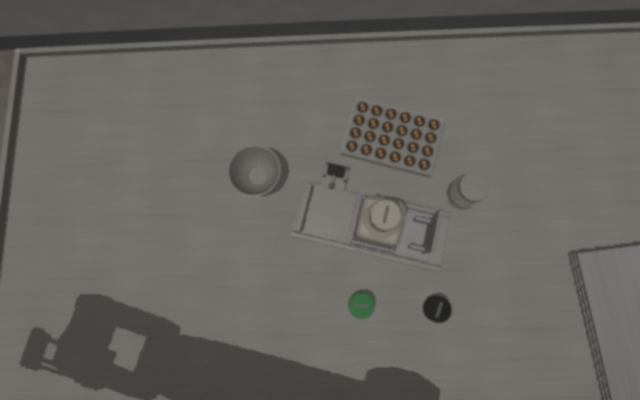

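View pics/side0.png

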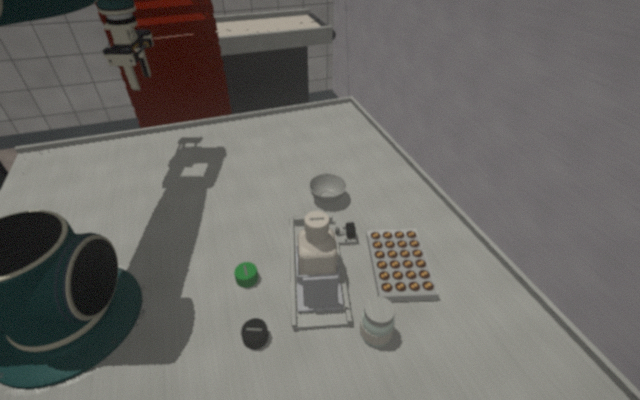

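View pics/wrist0.png

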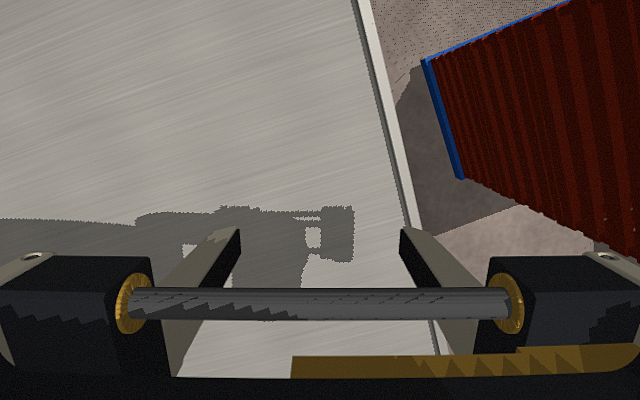

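Top view: three cap shapes are in sight. The white one is on the bottle at (386,214), a green one lies at (362,305) and a black one at (437,309). The white one on the bottle fits the description. The end stop is at about (303,208) and the push plate at about (432,232), so +y runs to the left in the picture. I'll confirm with a crop and measure.

Run:
```python
from h import *
import pickle
f=pickle.load(open("top0.pkl","rb"))
c=f["color"][160:280,270:470]; cv2.imwrite("pics/crop0.png",cv2.resize(c[:,:,::-1],(800,480),interpolation=cv2.INTER_CUBIC))
s=pickle.load(open("side0.pkl","rb"))
for nm,f in (("top",f),("side",s)):
    P,m=cloud(f); q=P[m]
    r=(q[:,0]>0.2)&(q[:,0]<1)&(abs(q[:,1])<0.6)
    q=q[r]
    print(nm,"table z",np.median(q[:,2]))
    a=q[(q[:,2]>0.165)&(q[:,2]<0.185)]; 
    if len(a): print("captop",len(a),a.mean(0),a.min(0),a.max(0), cv2.minEnclosingCircle(a[:,:2].astype(np.float32)))
    for nm2,u,v in (("plate",432,232),("stopL",303,208),("captop",386,214),("bowl",256,170),("jar",472,188)) if nm=="top" else (("captop",317,217),("plate",322,290)):
        print(nm2,world(f,u,v))
    # whole station blob: z between .008 and .03
    a=q[(q[:,2]>0.10)&(q[:,2]<0.116)]; print("z.10-.116",len(a),a.mean(0))
    np.save(nm+"q.npy",q)
```

```text
top table z 0.0002593628581090126
captop 732 [ 0.51576892 -0.05880947  0.17280156] [ 0.49122936 -0.08320329  0.16545589] [ 0.54203716 -0.03469578  0.17609927] ((0.516659140586853, -0.05951269716024399), 0.025753622874617577)
plate [ 0.49172493 -0.15272575  0.09116554]
stopL [0.55313394 0.08877759 0.03732689]
captop [ 0.51553    -0.0593973   0.17485442]
bowl [0.64451233 0.1910189  0.00441092]
jar [ 0.57336026 -0.2356883   0.08471865]
z.10-.116 1179 [ 0.50773663 -0.07022875  0.10850522]
side table z -0.0005529229225005301
captop 383 [ 0.51302714 -0.06469705  0.17105675] [ 0.48916887 -0.08762473  0.16505337] [ 0.53803756 -0.03720092  0.17420396] ((0.5137814283370972, -0.06160382181406021), 0.026246914640069008)
captop [ 0.51810559 -0.05532058  0.17057656]
plate [ 0.49070866 -0.16271288  0.07658589]
z.10-.116 850 [ 0.50387637 -0.09820718  0.1077135 ]
```

View pics/crop0.png

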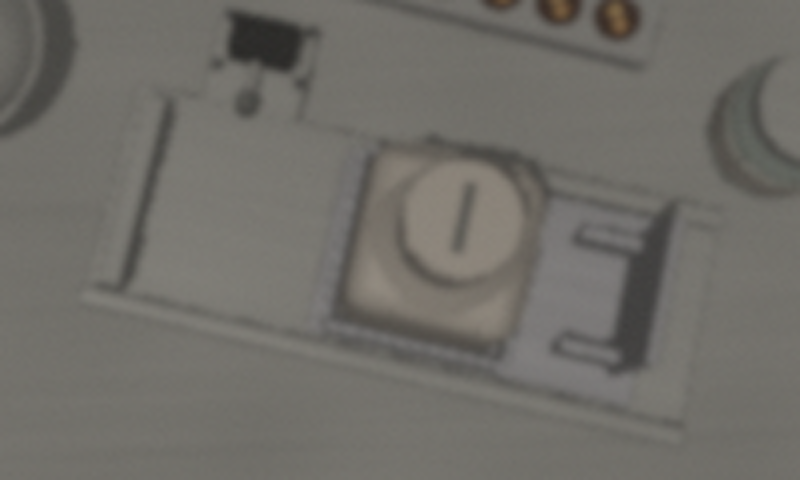

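Run:
```python
from h import *
for n in ("top","side"):
    q=np.load(n+"q.npy"); c=np.array([.5163,-.0600])
    d=q[:,:2]-c
    for yaw0 in (-0.2,):
        R=np.array([[np.cos(yaw0),-np.sin(yaw0)],[np.sin(yaw0),np.cos(yaw0)]])
    def fit(sel,name):
        a=q[sel][:,:2]; m=np.median(a,0)
        if len(a)<5: print(n,name,len(a)); return
        l=cv2.fitLine(a.astype(np.float32),cv2.DIST_HUBER,0,0.01,0.01).ravel()
        x,y=l[:2]*(1 if l[0]>0 else -1); print(n,name,len(a),a.mean(0).round(4),a.min(0).round(3),a.max(0).round(3),"ang of x-axis",np.arctan2(y,x).round(3))
    fit((q[:,2]>.095)&(q[:,2]<.118)&(d[:,1]<-.065)&(d[:,1]>-.13)&(abs(d[:,0])<.08),"plate")
    fit((q[:,2]>.034)&(q[:,2]<.04)&(d[:,1]>.10)&(d[:,1]<.2)&(abs(d[:,0])<.1),"stop")
    s=(q[:,2]>.007)&(q[:,2]<.03)&(np.hypot(*d.T)<.22)&(abs(d[:,0])<.1)
    a=q[s][:,:2].astype(np.float32); r=cv2.minAreaRect(a); print("track",len(a),r)
    b=q[(q[:,2]>.085)&(q[:,2]<.13)&(abs(d)<.06).all(1)]; print("body",cv2.minAreaRect(b[:,:2].astype(np.float32)))
```

```text
top plate 201 [ 0.4894 -0.1546] [ 0.456 -0.167] [ 0.524 -0.144] ang of x-axis -0.275
top stop 254 [0.5574 0.0885] [0.509 0.072] [0.605 0.106] ang of x-axis -0.268
track 5827 ((0.5472917556762695, -0.07004354894161224), (0.34123149514198303, 0.18711256980895996), 74.73638916015625)
body ((0.5169625282287598, -0.060005057603120804), (0.08292719721794128, 0.08292968571186066), 74.76925659179688)
side plate 256 [ 0.4881 -0.1596] [ 0.455 -0.17 ] [ 0.522 -0.147] ang of x-axis -0.27
side stop 33 [0.5496 0.0944] [0.507 0.069] [0.616 0.139] ang of x-axis -0.203
track 2870 ((0.5440223813056946, -0.08270156383514404), (0.35628241300582886, 0.18975934386253357), 74.84066772460938)
body ((0.5141408443450928, -0.06419013440608978), (0.08083304762840271, 0.08229714632034302), 74.6529541015625)
```

White cap confirmed: it sits on the bottle with its mark along station x. Station yaw is about -0.267 rad, the bottle axis is at (0.516,-0.060), and roughly 96 mm of travel remain. I'll move high and round to behind the push plate.

>>> arm_command(
  plan=[
    {"tx": 0.6,"ty": -1,"tz": 0.5,"rz": -0.5,"claw": 0},
    {"tx": 0.6,"ty": -1,"tz": 0.5,"rz": -0.5,"claw": 0},
    {"tx": 0.6,"ty": -1,"tz": 0.5,"rz": -0.5,"claw": 0},
    {"tx": 0.6,"ty": -1,"tz": 0.5,"rz": -0.5,"claw": 0},
    {"tx": 0.6,"ty": -1,"tz": 0.5,"rz": -0.5,"claw": 0},
    {"tx": 0.6,"ty": -1,"tz": 0.5,"rz": -0.5,"claw": 0},
    {"tx": 0.6,"ty": -1,"tz": 0.5,"rz": -0.5,"claw": 0},
  ],
)

```text
invalid input at $.plan[0]: expected keys claw, tx, ty, tz, rx, ry, rz
```

>>> arm_command(
  plan=[
    {"tx": 0.5,"ty": -1,"rz": -0.48,"claw": 0},
    {"tx": 0.5,"ty": -1,"rz": -0.48,"claw": 0},
    {"tx": 0.5,"ty": -1,"rz": -0.48,"claw": 0},
    {"tx": 0.5,"ty": -1,"rz": -0.48,"claw": 0},
    {"tx": 0.5,"ty": -1,"rz": -0.48,"claw": 0},
    {"tx": 0.5,"ty": -1,"rz": -0.48,"claw": 0},
  ],
)

```text
invalid input at $.plan[0]: expected keys claw, tx, ty, tz, rx, ry, rz
```

>>> arm_command(
  plan=[
    {"tx": 0.25,"ty": -1,"claw": 0},
    {"tx": 0.25,"ty": -1,"claw": 0},
    {"tx": 0.25,"ty": -1,"claw": 0},
    {"tx": 0.25,"ty": -1,"claw": 0},
    {"tx": 0.25,"ty": -1,"claw": 0},
  ],
)

```text
invalid input at $.plan[0]: expected keys claw, tx, ty, tz, rx, ry, rz
```

>>> arm_command(
  plan=[
    {"ty": -1,"claw": 0},
    {"ty": -1,"claw": 0},
    {"ty": -1,"claw": 0},
    {"ty": -1,"claw": 0},
    {"ty": -1,"claw": 0},
  ],
)

```text
invalid input at $.plan[0]: expected keys claw, tx, ty, tz, rx, ry, rz
```

All keys are needed in every row.

>>> arm_command(
  plan=[
    {"tx": 0.6,"ty": -1,"tz": 0.5,"rx": 0,"ry": 0,"rz": -0.5,"claw": 0},
    {"tx": 0.6,"ty": -1,"tz": 0.5,"rx": 0,"ry": 0,"rz": -0.5,"claw": 0},
    {"tx": 0.6,"ty": -1,"tz": 0.5,"rx": 0,"ry": 0,"rz": -0.5,"claw": 0},
    {"tx": 0.6,"ty": -1,"tz": 0.5,"rx": 0,"ry": 0,"rz": -0.5,"claw": 0},
    {"tx": 0.6,"ty": -1,"tz": 0.5,"rx": 0,"ry": 0,"rz": -0.5,"claw": 0},
    {"tx": 0.6,"ty": -1,"tz": 0.5,"rx": 0,"ry": 0,"rz": -0.5,"claw": 0},
    {"tx": 0.6,"ty": -1,"tz": 0.5,"rx": 0,"ry": 0,"rz": -0.5,"claw": 0},
  ],
)

```text
time_s: 0.85
tcp_pos: [0.3141, 0.4459, 0.3025]
orientation: [0.513, 0.858, 0.0, -0.0]
contact_force: [-0.2, 0.6, -1.1]
gripper_width: 0.0415
```

>>> arm_command(
  plan=[
    {"tx": 0.5,"ty": -1,"tz": 0,"rx": 0,"ry": 0,"rz": -0.485,"claw": 0},
    {"tx": 0.5,"ty": -1,"tz": 0,"rx": 0,"ry": 0,"rz": -0.485,"claw": 0},
    {"tx": 0.5,"ty": -1,"tz": 0,"rx": 0,"ry": 0,"rz": -0.485,"claw": 0},
    {"tx": 0.5,"ty": -1,"tz": 0,"rx": 0,"ry": 0,"rz": -0.485,"claw": 0},
    {"tx": 0.5,"ty": -1,"tz": 0,"rx": 0,"ry": 0,"rz": -0.485,"claw": 0},
    {"tx": 0.5,"ty": -1,"tz": 0,"rx": 0,"ry": 0,"rz": -0.485,"claw": 0},
  ],
)

```text
time_s: 1.45
tcp_pos: [0.4149, 0.2447, 0.3015]
orientation: [0.797, 0.604, -0.0, -0.0]
contact_force: [-0.7, 0.9, 0.3]
gripper_width: 0.0005
```

>>> arm_command(
  plan=[
    {"tx": 0.2,"ty": -1,"tz": 0,"rx": 0,"ry": 0,"rz": 0,"claw": 0},
    {"tx": 0.2,"ty": -1,"tz": 0,"rx": 0,"ry": 0,"rz": 0,"claw": 0},
    {"tx": 0.2,"ty": -1,"tz": 0,"rx": 0,"ry": 0,"rz": 0,"claw": 0},
    {"tx": 0.2,"ty": -1,"tz": 0,"rx": 0,"ry": 0,"rz": 0,"claw": 0},
    {"tx": 0.2,"ty": -1,"tz": 0,"rx": 0,"ry": 0,"rz": 0,"claw": 0},
  ],
)

```text
time_s: 1.95
tcp_pos: [0.4555, 0.042, 0.3004]
orientation: [0.797, 0.604, -0.001, -0.0]
contact_force: [-0.7, 0.1, -1.0]
gripper_width: 0.0001
```

>>> arm_command(
  plan=[
    {"tx": 0.1,"ty": -1,"tz": 0,"rx": 0,"ry": 0,"rz": 0,"claw": 0},
    {"tx": 0.1,"ty": -1,"tz": 0,"rx": 0,"ry": 0,"rz": 0,"claw": 0},
    {"tx": 0.1,"ty": -1,"tz": 0,"rx": 0,"ry": 0,"rz": 0,"claw": 0},
    {"tx": 0.1,"ty": -1,"tz": 0,"rx": 0,"ry": 0,"rz": 0,"claw": 0},
    {"tx": 0.1,"ty": -1,"tz": 0,"rx": 0,"ry": 0,"rz": 0,"claw": 0},
  ],
)

```text
time_s: 2.45
tcp_pos: [0.4762, -0.1605, 0.2987]
orientation: [0.797, 0.604, -0.002, -0.001]
contact_force: [0.3, 0.5, -0.5]
gripper_width: 0.0004
```

>>> arm_command(
  plan=[
    {"tx": 0.01,"ty": -0.2,"tz": 0,"rx": 0,"ry": 0,"rz": 0,"claw": 0},
    {"tx": 0.01,"ty": -0.2,"tz": -0.25,"rx": 0,"ry": 0,"rz": 0,"claw": 0},
    {"tx": 0.01,"ty": -0.2,"tz": -0.5,"rx": 0,"ry": 0,"rz": 0,"claw": 0},
    {"tx": 0.01,"ty": -0.2,"tz": -0.75,"rx": 0,"ry": 0,"rz": 0,"claw": 0},
    {"tx": 0.01,"ty": -0.2,"tz": -0.95,"rx": 0,"ry": 0,"rz": 0,"claw": 0},
    {"tx": 0.01,"ty": -0.2,"tz": -0.95,"rx": 0,"ry": 0,"rz": 0,"claw": 0},
    {"tx": 0.01,"ty": -0.2,"tz": -0.95,"rx": 0,"ry": 0,"rz": 0,"claw": 0},
  ],
)

```text
time_s: 3.15
tcp_pos: [0.4789, -0.1991, 0.1095]
orientation: [0.796, 0.606, -0.002, -0.002]
contact_force: [0.9, -0.8, -0.3]
gripper_width: 0.0004
```

Run:
```python
from h import *
f=grab_frame("side"); cv2.imwrite("pics/side1.png",cv2.resize(f["color"][180:340,220:440,::-1],(770,560)))
f=grab_frame("top"); cv2.imwrite("pics/top1.png",cv2.resize(f["color"][160:280,290:490,::-1],(800,480)))
```

```text
(no output)
```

View pics/side1.png

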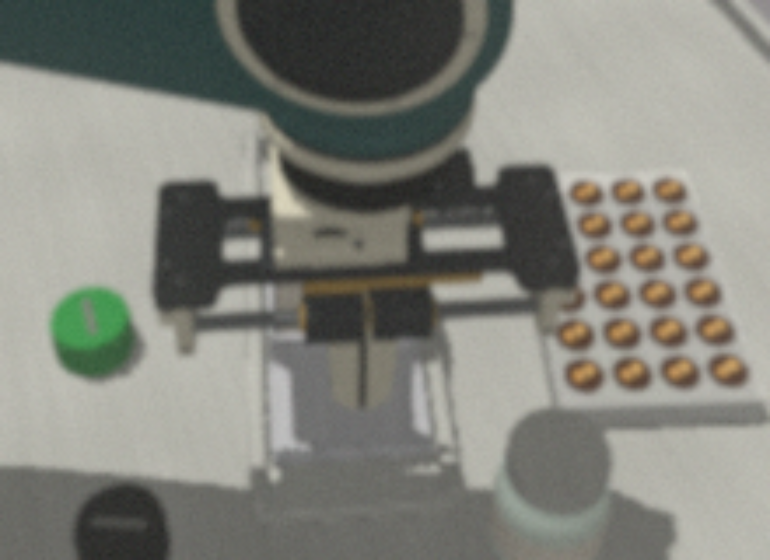

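View pics/top1.png

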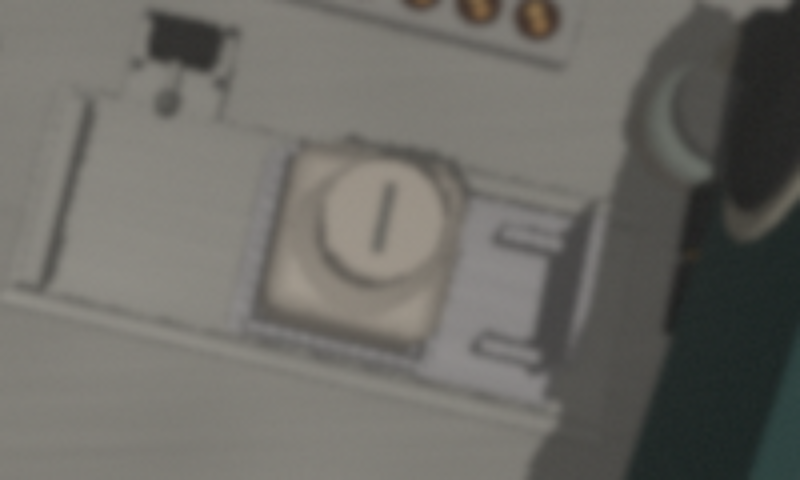

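The side crop shows the closed fingers at (360,370), squarely behind the plate, and the path is clear. I'll push along station +y, direction (0.263, 0.965).

>>> arm_command(
  plan=[
    {"tx": 0.013,"ty": 0.048,"tz": 0,"rx": 0,"ry": 0,"rz": 0,"claw": 0},
    {"tx": 0.026,"ty": 0.096,"tz": 0,"rx": 0,"ry": 0,"rz": 0,"claw": 0},
    {"tx": 0.035,"ty": 0.13,"tz": 0,"rx": 0,"ry": 0,"rz": 0,"claw": 0},
    {"tx": 0.042,"ty": 0.154,"tz": 0,"rx": 0,"ry": 0,"rz": 0,"claw": 0},
    {"tx": 0.05,"ty": 0.183,"tz": 0,"rx": 0,"ry": 0,"rz": 0,"claw": 0},
    {"tx": 0.058,"ty": 0.212,"tz": 0,"rx": 0,"ry": 0,"rz": 0,"claw": 0},
    {"tx": 0.066,"ty": 0.241,"tz": 0,"rx": 0,"ry": 0,"rz": 0,"claw": 0},
  ],
)

```text
time_s: 3.95
tcp_pos: [0.4929, -0.1515, 0.1113]
orientation: [0.796, 0.605, -0.001, -0.0]
contact_force: [0.6, 0.1, 0.8]
gripper_width: 0.0007
```

```bash
cat >> h.py <<'E'
def capfind(f):
    P,m=cloud(f); q=P[m]; q=q[(q[:,2]>.165)&(q[:,2]<.18)&(q[:,0]>.4)&(q[:,0]<.65)&(abs(q[:,1])<.15)]
    return len(q),q.mean(0) if len(q) else None
E
python3 - <<'E'
from h import *
f=grab_frame("top"); cv2.imwrite("pics/top2.png",cv2.resize(f["color"][160:280,270:470,::-1],(800,480)))
s=readout.read_state(); print(s["tcp_pos"],s["contact_force"])
E
```

```text
[ 0.49306622 -0.15091801  0.11132885] [ 0.24394596 -0.20909481 -0.09742116]
```

View pics/top2.png

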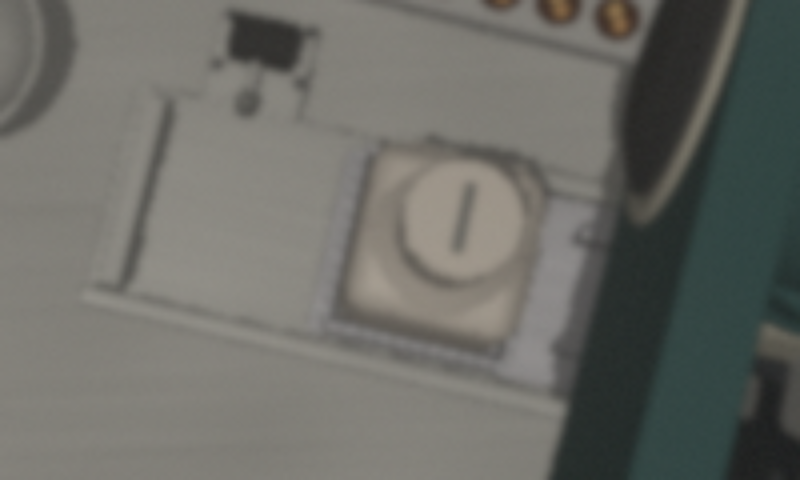

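Run:
```python
from h import *
f=grab_frame("side"); cv2.imwrite("pics/side2.png",cv2.resize(f["color"][190:330,240:420,::-1],(772,600),interpolation=cv2.INTER_CUBIC))
f=grab_frame("wrist"); save(f,"w2")
s=readout.read_state(); print(s["tcp_pos"],s["contact_force"])
```

```text
[ 0.49289736 -0.15166537  0.11133995] [ 0.08362737 -0.0613019  -0.3758193 ]
```

View pics/side2.png

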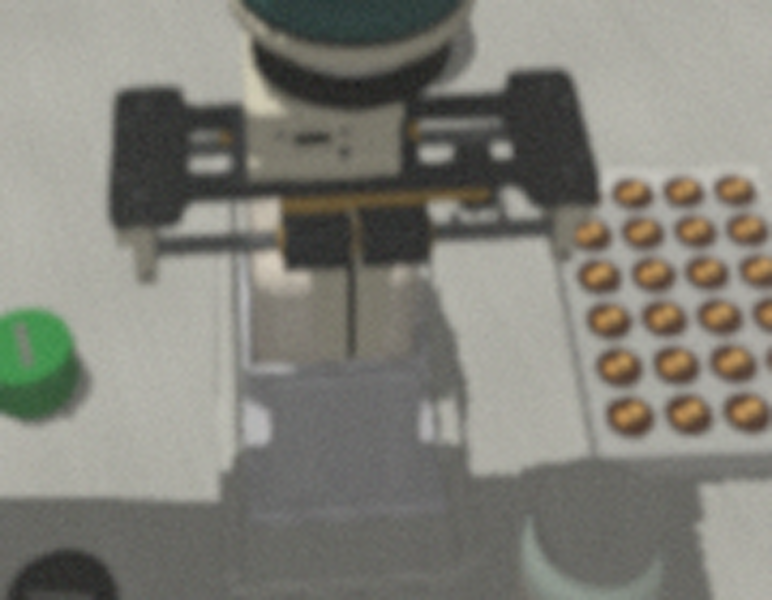

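View pics/w2.png

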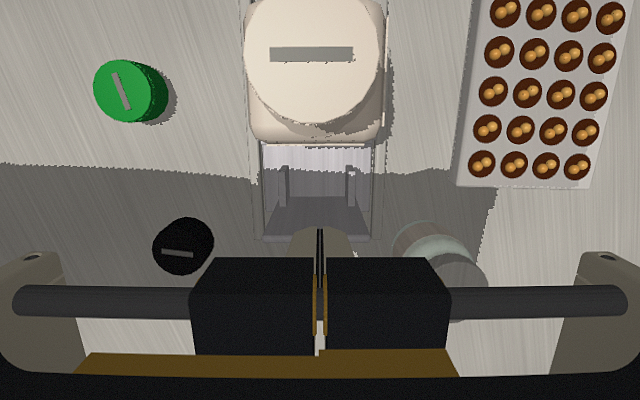

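Run:
```python
from h import *
f=grab_frame("wrist")
for u,v in ((300,235),(340,235),(300,245),(345,245),(335,231),(280,230),(365,232),(280,200),(360,200),(300,60),(280,210),(280,220)): print("w",u,v,world(f,u,v).round(4))
c=f["color"][180:290,220:430,::-1]; cv2.imwrite("pics/w2c.png",cv2.resize(c,(800,420),interpolation=cv2.INTER_CUBIC))
f=grab_frame("side"); save(f,"s2")
def sd(cu,cv): return 240+cu/772*180,190+cv/600*140
for cu,cv_ in ((300,340),(390,340),(300,355),(345,380),(300,380),(300,375),(300,450),(400,450),(300,365)):
    u,v=sd(cu,cv_); print("s",cu,cv_,world(f,u,v).round(4))
```

```text
w 300 235 [ 0.4843 -0.1404  0.1385]
w 340 235 [ 0.505  -0.1461  0.1383]
w 300 245 [ 0.485  -0.1408  0.1505]
w 345 245 [ 0.5066 -0.1466  0.1507]
w 335 231 [ 0.5026 -0.1455  0.1328]
w 280 230 [ 0.4663 -0.1474  0.1038]
w 365 232 [ 0.5194 -0.1619  0.1074]
w 280 200 [ 0.4611 -0.1417  0.0502]
w 360 200 [ 0.5254 -0.1684  0.022 ]
w 300 60 [ 0.5098 -0.0619  0.173 ]
w 280 210 [ 0.4609 -0.1467  0.0612]
w 280 220 [ 0.464  -0.1469  0.085 ]
s 300 340 [ 0.4874 -0.0962  0.0638]
s 390 340 [ 0.5305 -0.1087  0.0604]
s 300 355 [ 0.4873 -0.0958  0.0515]
s 345 380 [ 0.4884 -0.1599  0.1102]
s 300 380 [ 0.4692 -0.1539  0.1113]
s 300 375 [ 0.4696 -0.1526  0.113 ]
s 300 450 [ 0.4678 -0.1552  0.0609]
s 400 450 [ 0.5129 -0.1683  0.0568]
s 300 365 [ 0.4862 -0.099   0.0479]
```

View pics/w2c.png

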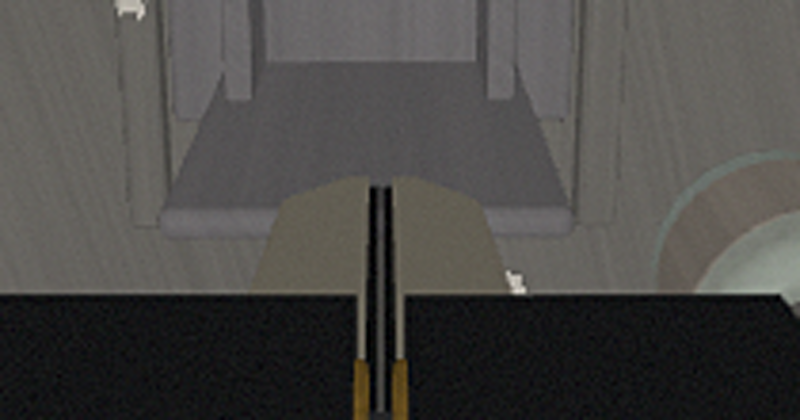

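Run:
```python
from h import *
f=grab_frame("wrist")
P,m=cloud(f); P=P.reshape(400,640,3)
for v in range(222,262,2): print(v,[P[v,u].round(3).tolist() for u in (305,317,335)])
s=readout.read_state(); print(s["tcp_pos"],s["orientation"],s["joint_pos"],s["time_s"])
print(-np.array(f["R"]).T@f["t"], f["R"])
f=grab_frame("side");P,m=cloud(f)
sel=m&(P[...,2]>.115)&(P[...,2]<.16)&(abs(P[...,0]-.493)<.06)&(abs(P[...,1]+.15)<.04)
v,u=np.nonzero(sel)
if len(v): 
    i=np.argsort(P[sel][:,2])[:10]; print(P[sel][i].round(3), u[i],v[i], len(v))
```

```text
222 [[0.481, -0.152, 0.09], [0.49, -0.154, 0.09], [0.502, -0.157, 0.09]]
224 [[0.482, -0.152, 0.094], [0.489, -0.154, 0.093], [0.501, -0.157, 0.093]]
226 [[0.482, -0.152, 0.097], [0.489, -0.154, 0.097], [0.501, -0.157, 0.098]]
228 [[0.486, -0.141, 0.129], [0.489, -0.154, 0.1], [0.501, -0.157, 0.102]]
230 [[0.487, -0.141, 0.132], [0.492, -0.145, 0.127], [0.503, -0.146, 0.132]]
232 [[0.487, -0.141, 0.135], [0.493, -0.144, 0.131], [0.502, -0.146, 0.133]]
234 [[0.487, -0.141, 0.138], [0.492, -0.145, 0.133], [0.502, -0.146, 0.137]]
236 [[0.487, -0.141, 0.14], [0.493, -0.145, 0.136], [0.502, -0.146, 0.14]]
238 [[0.487, -0.141, 0.143], [0.493, -0.145, 0.138], [0.502, -0.146, 0.143]]
240 [[0.487, -0.142, 0.145], [0.493, -0.145, 0.142], [0.512, -0.08, 0.291]]
242 [[0.487, -0.142, 0.147], [0.493, -0.144, 0.144], [0.502, -0.146, 0.147]]
244 [[0.487, -0.142, 0.149], [0.493, -0.145, 0.146], [0.502, -0.145, 0.15]]
246 [[0.488, -0.141, 0.152], [0.493, -0.145, 0.148], [0.502, -0.146, 0.152]]
248 [[0.488, -0.142, 0.154], [0.493, -0.145, 0.151], [0.502, -0.146, 0.154]]
250 [[0.488, -0.142, 0.156], [0.
[... 396 characters left out ...]
 0.165], [0.506, -0.119, 0.217]]
[ 0.49275187 -0.15212246  0.11135392] [ 7.96191765e-01  6.05042998e-01 -1.28220206e-03  1.58152364e-05] [-0.34756235 -0.19628501  1.89284512 -0.00218831  1.44639746 -0.07613401] 4.25
[ 0.51246411 -0.07960847  0.29140166] [[ 0.9635824  -0.26739636 -0.002854  ]
 [-0.25646912 -0.92712183  0.27325574]
 [-0.0757136  -0.26257246 -0.96193719]]
[[ 0.486 -0.16   0.125]
 [ 0.492 -0.163  0.127]
 [ 0.487 -0.162  0.127]
 [ 0.495 -0.162  0.127]
 [ 0.493 -0.162  0.128]
 [ 0.491 -0.161  0.128]
 [ 0.484 -0.159  0.129]
 [ 0.489 -0.161  0.129]
 [ 0.485 -0.161  0.13 ]
 [ 0.487 -0.162  0.13 ]] [319 323 320 324 323 322 318 321 319 320] [274 274 274 273 273 273 273 273 273 273] 174
```

The push hasn't happened: the fingers passed over the plate. Wrist and side depth both put the fingertips at z≈0.126, while the reported TCP z is 0.111, so the tips are really about 15 mm above the reported TCP rather than 14 mm below. XY agrees. I'll back off, go 36 mm lower, and recheck the offset there.

>>> arm_command(
  plan=[
    {"tx": -0.033,"ty": -0.12,"tz": 0,"rx": 0,"ry": 0,"rz": 0,"claw": 0},
    {"tx": -0.066,"ty": -0.241,"tz": 0,"rx": 0,"ry": 0,"rz": 0,"claw": 0},
    {"tx": -0.066,"ty": -0.241,"tz": 0,"rx": 0,"ry": 0,"rz": 0,"claw": 0},
    {"tx": -0.066,"ty": -0.241,"tz": -0.1,"rx": 0,"ry": 0,"rz": 0,"claw": 0},
    {"tx": -0.066,"ty": -0.241,"tz": -0.18,"rx": 0,"ry": 0,"rz": 0,"claw": 0},
    {"tx": -0.066,"ty": -0.241,"tz": -0.18,"rx": 0,"ry": 0,"rz": 0,"claw": 0},
    {"tx": -0.066,"ty": -0.241,"tz": -0.18,"rx": 0,"ry": 0,"rz": 0,"claw": 0},
  ],
)

```text
time_s: 5.0
tcp_pos: [0.4795, -0.2, 0.0753]
orientation: [0.796, 0.605, -0.001, -0.0]
contact_force: [-0.1, 1.0, 0.5]
gripper_width: 0.0002
```

Run:
```python
from h import *
s=readout.read_state(); print(s["tcp_pos"],s["contact_force"]); t=s["tcp_pos"]
for n in ("side","wrist"):
    f=grab_frame(n);P,m=cloud(f); 
    if n=="side": cv2.imwrite("pics/side3.png",cv2.resize(f["color"][190:330,240:420,::-1],(772,600),interpolation=cv2.INTER_CUBIC))
    sel=m&(P[...,2]>.06)&(P[...,2]<.16)&(np.hypot(P[...,0]-t[0],P[...,1]-t[1])<.022)
    q=P[sel]; 
    if len(q): i=np.argsort(q[:,2])[:400:40]; print(n,len(q),q[i].round(3).tolist())
```

```text
[ 0.47951238 -0.20000168  0.07530087] [-0.07325647  0.99182332  0.50880702]
side 282 [[0.479, -0.207, 0.089], [0.463, -0.207, 0.102], [0.478, -0.208, 0.109], [0.479, -0.21, 0.117], [0.476, -0.209, 0.124], [0.478, -0.208, 0.13], [0.483, -0.21, 0.137], [0.479, -0.21, 0.156]]
wrist 1972 [[0.484, -0.192, 0.09], [0.478, -0.191, 0.093], [0.485, -0.193, 0.094], [0.484, -0.192, 0.096], [0.471, -0.189, 0.097], [0.468, -0.188, 0.098], [0.486, -0.193, 0.1], [0.47, -0.188, 0.101], [0.471, -0.189, 0.102], [0.473, -0.19, 0.103]]
```

View pics/side3.png

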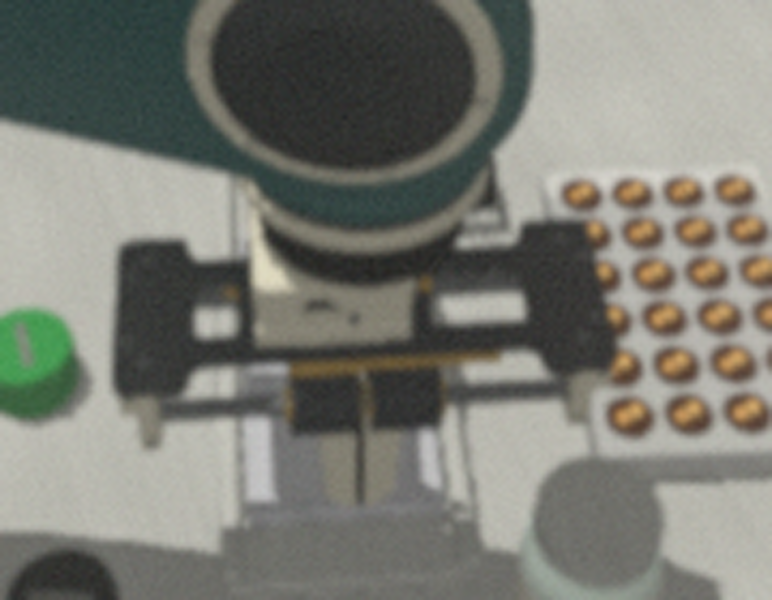

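The tips are at z≈0.089, so the +15 mm offset holds. I'll push now.

>>> arm_command(
  plan=[
    {"tx": 0.013,"ty": 0.048,"tz": 0,"rx": 0,"ry": 0,"rz": 0,"claw": 0},
    {"tx": 0.026,"ty": 0.096,"tz": 0,"rx": 0,"ry": 0,"rz": 0,"claw": 0},
    {"tx": 0.035,"ty": 0.13,"tz": 0,"rx": 0,"ry": 0,"rz": 0,"claw": 0},
    {"tx": 0.042,"ty": 0.154,"tz": 0,"rx": 0,"ry": 0,"rz": 0,"claw": 0},
    {"tx": 0.05,"ty": 0.183,"tz": 0,"rx": 0,"ry": 0,"rz": 0,"claw": 0},
    {"tx": 0.058,"ty": 0.212,"tz": 0,"rx": 0,"ry": 0,"rz": 0,"claw": 0},
    {"tx": 0.066,"ty": 0.241,"tz": 0,"rx": 0,"ry": 0,"rz": 0,"claw": 0},
  ],
)

```text
time_s: 5.8
tcp_pos: [0.4933, -0.1517, 0.0762]
orientation: [0.796, 0.605, -0.001, 0.0]
contact_force: [-0.9, -1.2, 1.0]
gripper_width: 0.0006
```

Run:
```python
from h import *
f=grab_frame("top"); print(capfind(f))
s=readout.read_state(); print(s["tcp_pos"],s["contact_force"])
```

```text
(729, array([ 0.52038139, -0.04165631,  0.17279847]))
[ 0.49344321 -0.15103833  0.07613302] [-0.02126567  0.49470678 -0.35719711]
```

The shuttle moved 18 mm along its track. Continuing.

>>> arm_command(
  plan=[
    {"tx": 0.008,"ty": 0.029,"tz": 0,"rx": 0,"ry": 0,"rz": 0,"claw": 0},
    {"tx": 0.016,"ty": 0.058,"tz": 0,"rx": 0,"ry": 0,"rz": 0,"claw": 0},
    {"tx": 0.024,"ty": 0.087,"tz": 0,"rx": 0,"ry": 0,"rz": 0,"claw": 0},
    {"tx": 0.032,"ty": 0.116,"tz": 0,"rx": 0,"ry": 0,"rz": 0,"claw": 0},
    {"tx": 0.04,"ty": 0.145,"tz": 0,"rx": 0,"ry": 0,"rz": 0,"claw": 0},
    {"tx": 0.048,"ty": 0.174,"tz": 0,"rx": 0,"ry": 0,"rz": 0,"claw": 0},
    {"tx": 0.055,"ty": 0.203,"tz": 0,"rx": 0,"ry": 0,"rz": 0,"claw": 0},
    {"tx": 0.063,"ty": 0.232,"tz": 0,"rx": 0,"ry": 0,"rz": 0,"claw": 0},
    {"tx": 0.071,"ty": 0.261,"tz": 0,"rx": 0,"ry": 0,"rz": 0,"claw": 0},
    {"tx": 0.079,"ty": 0.289,"tz": 0,"rx": 0,"ry": 0,"rz": 0,"claw": 0},
  ],
)

```text
time_s: 6.85
tcp_pos: [0.5093, -0.0927, 0.0761]
orientation: [0.796, 0.605, -0.001, 0.0]
contact_force: [-1.9, -2.1, 0.0]
gripper_width: 0.0004
```

Run:
```python
from h import *
f=grab_frame("top"); print(capfind(f)); cv2.imwrite("pics/top4.png",cv2.resize(f["color"][160:280,270:470,::-1],(800,480)))
s=readout.read_state(); print(s["tcp_pos"],s["contact_force"])
```

```text
(714, array([0.53617902, 0.01692613, 0.17290151]))
[ 0.50950206 -0.09212928  0.07612155] [ 0.14870866  0.36246829 -0.57191157]
```

View pics/top4.png

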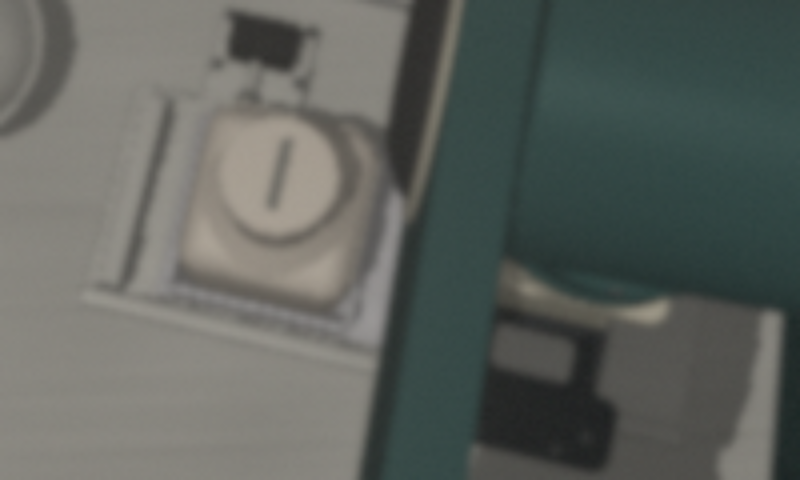

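About 18 mm remain, which is where the detent climb begins. I'll use slower steps from here.

>>> arm_command(
  plan=[
    {"tx": 0.004,"ty": 0.014,"tz": 0,"rx": 0,"ry": 0,"rz": 0,"claw": 0},
    {"tx": 0.008,"ty": 0.029,"tz": 0,"rx": 0,"ry": 0,"rz": 0,"claw": 0},
    {"tx": 0.011,"ty": 0.043,"tz": 0,"rx": 0,"ry": 0,"rz": 0,"claw": 0},
    {"tx": 0.014,"ty": 0.053,"tz": 0,"rx": 0,"ry": 0,"rz": 0,"claw": 0},
    {"tx": 0.017,"ty": 0.063,"tz": 0,"rx": 0,"ry": 0,"rz": 0,"claw": 0},
  ],
)

```text
time_s: 7.4
tcp_pos: [0.513, -0.0792, 0.0761]
orientation: [0.796, 0.605, -0.001, -0.0]
contact_force: [0.3, 0.0, -0.5]
gripper_width: 0.0003
```

Run:
```python
from h import *
f=grab_frame("top"); print(capfind(f))
s=readout.read_state(); print(s["tcp_pos"],s["contact_force"])
```

```text
(714, array([0.54019464, 0.0317764 , 0.17278107]))
[ 0.51304586 -0.07899302  0.07613138] [-0.05510802  0.14852191  0.14744889]
```

>>> arm_command(
  plan=[
    {"tx": 0.002,"ty": 0.008,"tz": 0,"rx": 0,"ry": 0,"rz": 0,"claw": 0},
    {"tx": 0.004,"ty": 0.016,"tz": 0,"rx": 0,"ry": 0,"rz": 0,"claw": 0},
    {"tx": 0.005,"ty": 0.02,"tz": 0,"rx": 0,"ry": 0,"rz": 0,"claw": 0},
  ],
)

```text
time_s: 7.75
tcp_pos: [0.5135, -0.0769, 0.0762]
orientation: [0.796, 0.605, -0.002, 0.001]
contact_force: [-7.3, -22.7, 2.6]
gripper_width: 0.0003
```

Run:
```python
from h import *
f=grab_frame("top"); print(capfind(f)); cv2.imwrite("pics/top5.png",cv2.resize(f["color"][160:280,270:470,::-1],(800,480)))
s=readout.read_state(); print(s["tcp_pos"],s["contact_force"])
```

```text
(708, array([0.54041603, 0.03243459, 0.17293069]))
[ 0.5135402  -0.07696919  0.07621976] [ -5.28432433 -18.75671808   1.43355183]
```

View pics/top5.png

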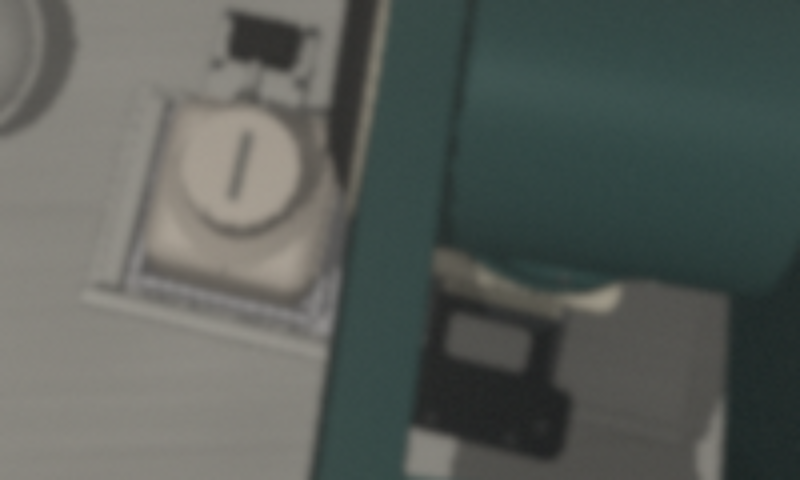

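The shuttle is home: it stopped with 22 N against the stop, and the shuttle edge touches the stop in the picture at (140,200). Backing off and rising.

>>> arm_command(
  plan=[
    {"tx": -0.027,"ty": -0.1,"tz": 0,"rx": 0,"ry": 0,"rz": 0,"claw": 0},
    {"tx": -0.053,"ty": -0.193,"tz": 0,"rx": 0,"ry": 0,"rz": 0,"claw": 0},
    {"tx": -0.053,"ty": -0.193,"tz": 0.2,"rx": 0,"ry": 0,"rz": 0,"claw": 1},
    {"tx": -0.053,"ty": -0.193,"tz": 0.45,"rx": 0,"ry": 0,"rz": 0,"claw": 1},
    {"tx": -0.053,"ty": -0.193,"tz": 0.7,"rx": 0,"ry": 0,"rz": 0,"claw": 1},
    {"tx": -0.053,"ty": -0.193,"tz": 0.82,"rx": 0,"ry": 0,"rz": 0,"claw": 1},
    {"tx": -0.053,"ty": -0.193,"tz": 0.82,"rx": 0,"ry": 0,"rz": 0,"claw": 1},
  ],
)

```text
time_s: 8.5
tcp_pos: [0.504, -0.1157, 0.2444]
orientation: [0.796, 0.605, -0.001, 0.004]
contact_force: [0.2, -0.0, -1.0]
gripper_width: 0.036
```

Run:
```python
from h import *
for n in ("top","side","wrist"):
    f=grab_frame(n); P,m=cloud(f); 
    if n!="side": save(f,n+"6")
    q=P[m]; q=q[(q[:,2]>.166)&(q[:,2]<.18)&(np.hypot(q[:,0]-.541,q[:,1]-.032)<.035)]
    if len(q): print(n,len(q),q.mean(0).round(4),cv2.minEnclosingCircle(q[:,:2].astype(np.float32)), cv2.minAreaRect(q[:,:2].astype(np.float32)))
s=readout.read_state(); print(s["tcp_pos"],s["orientation"],s["contact_force"],s["gripper_width"],s["joint_pos"])
```

```text
top 708 [0.5404 0.0324 0.173 ] ((0.5414798855781555, 0.03243522718548775), 0.02563723735511303) ((0.5408850908279419, 0.03247199207544327), (0.04947420209646225, 0.049894820898771286), 12.53602123260498)
side 221 [0.5433 0.0254 0.1712] ((0.540189266204834, 0.028783263638615608), 0.026724617928266525) ((0.5456409454345703, 0.02678041160106659), (0.05271314084529877, 0.033577628433704376), 71.72824096679688)
wrist 1935 [0.5357 0.0198 0.1708] ((0.537777841091156, 0.026981161907315254), 0.02475493960082531) ((0.5354781150817871, 0.018417900428175926), (0.02407262846827507, 0.04914611577987671), 75.76099395751953)
[ 0.50268285 -0.11543767  0.23899989] [ 7.96125684e-01  6.05124366e-01 -2.79746048e-03  7.56130604e-04] [-0.08729261 -0.20952298 -0.43734668] 0.04808090310507345 [-2.71869140e-01 -2.39705507e-01  1.72255886e+00 -5.39329007e-03
  1.66091475e+00 -1.40287252e-03]
```

View pics/wrist6.png

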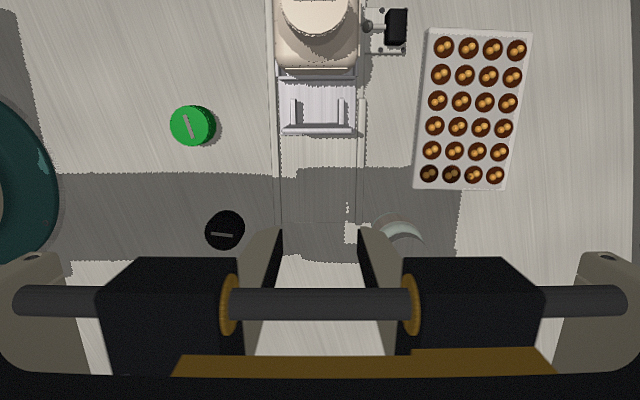

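>>> arm_command(
  plan=[
    {"tx": 0.055,"ty": 0.225,"tz": 0,"rx": 0,"ry": 0,"rz": 0,"claw": 1},
    {"tx": 0.11,"ty": 0.45,"tz": 0,"rx": 0,"ry": 0,"rz": 0,"claw": 1},
    {"tx": 0.11,"ty": 0.45,"tz": 0,"rx": 0,"ry": 0,"rz": 0,"claw": 1},
    {"tx": 0.11,"ty": 0.45,"tz": 0,"rx": 0,"ry": 0,"rz": 0,"claw": 1},
  ],
)

```text
time_s: 9.05
tcp_pos: [0.5243, -0.0247, 0.2374]
orientation: [0.796, 0.606, -0.004, 0.0]
contact_force: [0.7, -0.4, -0.5]
gripper_width: 0.08
```

Run:
```python
from h import *
for n in ("wrist",):
    f=grab_frame(n); P,m=cloud(f); save(f,n+"7")
    q=P[m]; q=q[(q[:,2]>.170)&(q[:,2]<.18)&(np.hypot(q[:,0]-.541,q[:,1]-.032)<.035)]
    if len(q): print(n,len(q),q.mean(0).round(4),cv2.minEnclosingCircle(q[:,:2].astype(np.float32)), cv2.minAreaRect(q[:,:2].astype(np.float32)))
    s=readout.read_state(); t=s["tcp_pos"]; print(t,s["orientation"],s["gripper_width"])
    q=P[m]; q=q[(q[:,2]>t[2]+.01)&(q[:,2]<t[2]+.05)&(np.hypot(q[:,0]-t[0],q[:,1]-t[1])<.08)]
    r=q[:,:2]-t[:2]; a=r@[.9637,-.267]; b=r@[.267,.9637]
    for sg in (-1,1):
        k=(a*sg>0.01)&(q[:,2]<t[2]+.035)&(abs(b)<.02); print(sg,k.sum(),np.percentile(a[k],[0,2,50,98,100]).round(4),np.percentile(b[k],[2,50,98]).round(4),q[k,2].min())
```

```text
wrist 2898 [0.5391 0.0323 0.1711] ((0.5390319228172302, 0.03197581693530083), 0.024908695369958878) ((0.538981020450592, 0.03184520825743675), (0.04787055030465126, 0.04872903227806091), 74.5515365600586)
[ 0.5243191  -0.02547236  0.23770765] [ 7.95886209e-01  6.05435811e-01 -3.54762067e-03  1.90614035e-04] 0.08415176410625295
-1 622 [-0.0554 -0.0544 -0.0426 -0.0408 -0.0405] [-0.0067  0.0089  0.0099] 0.2509392811195759
1 634 [0.0388 0.0389 0.0406 0.0521 0.0531] [-0.0065  0.0089  0.01  ] 0.2500236174827436
```

View pics/wrist7.png

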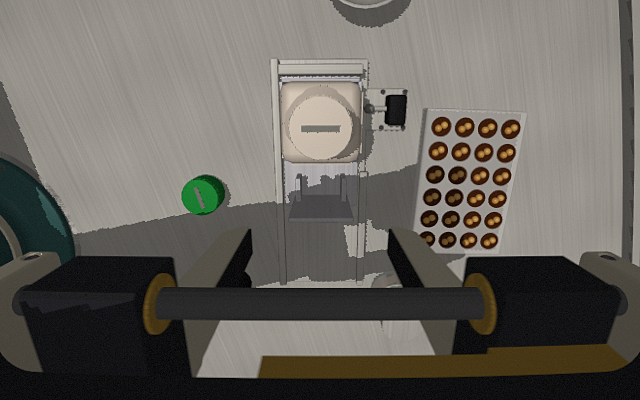

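Wrist view: the cap is at (320,128), still locked with its mark along station x, and the shuttle sits against the stop. Jaw centre to cap is about 59 mm along station +y. I'll move over it, then descend so the real tip is at about 0.144 (reported TCP z≈0.130).

>>> arm_command(
  plan=[
    {"tx": 0.04,"ty": 0.142,"tz": 0,"rx": 0,"ry": 0,"rz": 0,"claw": 1},
    {"tx": 0.08,"ty": 0.284,"tz": 0,"rx": 0,"ry": 0,"rz": 0,"claw": 1},
    {"tx": 0.08,"ty": 0.284,"tz": 0,"rx": 0,"ry": 0,"rz": 0,"claw": 1},
    {"tx": 0.08,"ty": 0.284,"tz": -0.15,"rx": 0,"ry": 0,"rz": 0,"claw": 1},
    {"tx": 0.08,"ty": 0.284,"tz": -0.25,"rx": 0,"ry": 0,"rz": 0,"claw": 1},
    {"tx": 0.08,"ty": 0.284,"tz": -0.25,"rx": 0,"ry": 0,"rz": 0,"claw": 1},
  ],
)

```text
time_s: 9.7
tcp_pos: [0.539, 0.0299, 0.1846]
orientation: [0.796, 0.605, -0.005, -0.001]
contact_force: [-0.3, 0.5, -1.2]
gripper_width: 0.0929
```

Run:
```python
from h import *
f=grab_frame("wrist"); save(f,"wrist8")
f=grab_frame("side"); cv2.imwrite("pics/side8.png",cv2.resize(f["color"][150:290,240:420,::-1],(772,600),interpolation=cv2.INTER_CUBIC))
s=readout.read_state(); t=s["tcp_pos"]; print(t,s["orientation"],s["gripper_width"])
```

```text
[0.54019974 0.03028335 0.18809127] [ 7.96258026e-01  6.04945602e-01 -3.73497852e-03  1.59774767e-04] 0.09265995166793782
```

View pics/wrist8.png

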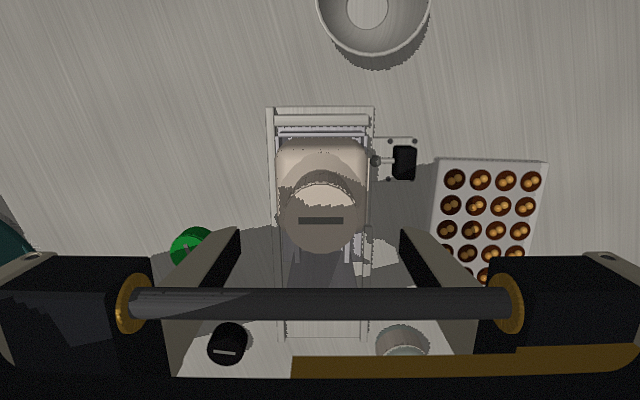

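View pics/side8.png

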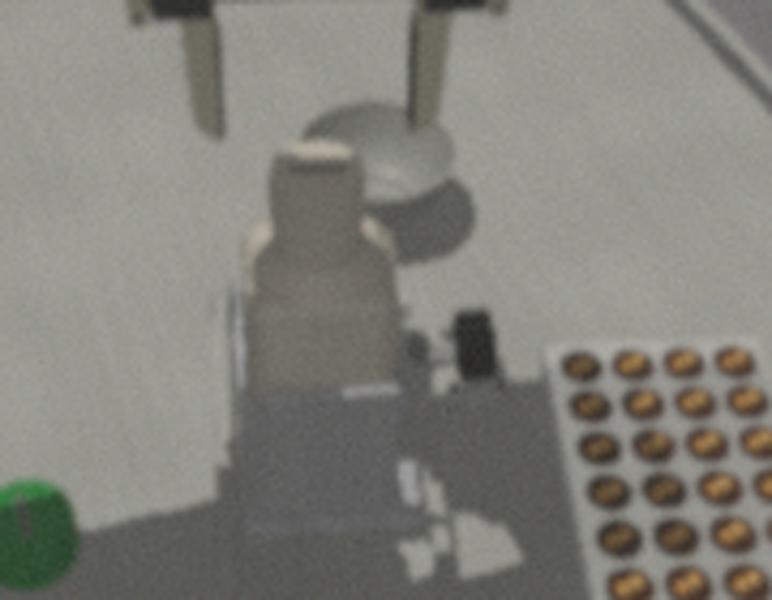

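Centred: in the wrist view the cap is at column 320 and the jaw centre at 319. Descend the remaining 58 mm.

>>> arm_command(
  plan=[
    {"tx": 0,"ty": 0.006,"tz": -0.1,"rx": 0,"ry": 0,"rz": 0,"claw": 1},
    {"tx": 0,"ty": 0.006,"tz": -0.2,"rx": 0,"ry": 0,"rz": 0,"claw": 1},
    {"tx": 0,"ty": 0.006,"tz": -0.29,"rx": 0,"ry": 0,"rz": 0,"claw": 1},
    {"tx": 0,"ty": 0.006,"tz": -0.29,"rx": 0,"ry": 0,"rz": 0,"claw": 1},
    {"tx": 0,"ty": 0.006,"tz": -0.29,"rx": 0,"ry": 0,"rz": 0,"claw": 1},
  ],
)

```text
time_s: 10.3
tcp_pos: [0.5406, 0.0311, 0.1316]
orientation: [0.796, 0.605, -0.003, 0.001]
contact_force: [0.7, 1.6, 0.0]
gripper_width: 0.0932
```

Run:
```python
from h import *
f=grab_frame("side"); cv2.imwrite("pics/side9.png",cv2.resize(f["color"][150:290,240:420,::-1],(772,600),interpolation=cv2.INTER_CUBIC))
s=readout.read_state(); t=s["tcp_pos"]; print(t,s["orientation"],s["gripper_width"],s["contact_force"])
```

```text
[0.54085171 0.03121541 0.13194235] [ 7.96352757e-01  6.04824707e-01 -2.97082694e-03  7.30894789e-04] 0.09308368760466808 [-0.18052333 -0.47752875  0.2164099 ]
```

View pics/side9.png

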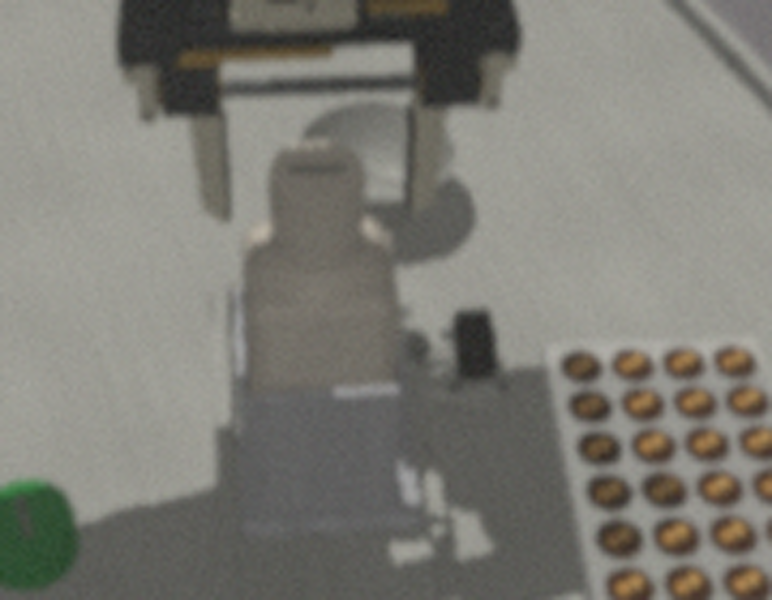

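The fingers straddle the cap, with the tips near the lower rim. Closing.

>>> arm_command(
  plan=[
    {"tx": 0,"ty": 0,"tz": 0,"rx": 0,"ry": 0,"rz": 0,"claw": 0.55},
    {"tx": 0,"ty": 0,"tz": 0,"rx": 0,"ry": 0,"rz": 0,"claw": 0.55},
    {"tx": 0,"ty": 0,"tz": 0,"rx": 0,"ry": 0,"rz": 0,"claw": 0.3},
    {"tx": 0,"ty": 0,"tz": 0,"rx": 0,"ry": 0,"rz": 0,"claw": 0.3},
    {"tx": 0,"ty": 0,"tz": 0,"rx": 0,"ry": 0,"rz": 0,"claw": 0},
    {"tx": 0,"ty": 0,"tz": 0,"rx": 0,"ry": 0,"rz": 0,"claw": 0},
    {"tx": 0,"ty": 0,"tz": 0,"rx": 0,"ry": 0,"rz": 0,"claw": 0},
  ],
  squeeze=45,
)

```text
time_s: 11.05
tcp_pos: [0.5407, 0.0313, 0.1319]
orientation: [0.796, 0.605, -0.003, 0.001]
contact_force: [-2.0, 0.7, 1.4]
gripper_width: 0.0498
```

Gripped at 49.8 mm. Now press down about 4.5 mm.

>>> arm_command(
  plan=[
    {"tx": 0,"ty": 0,"tz": -0.01,"rx": 0,"ry": 0,"rz": 0,"claw": 0},
    {"tx": 0,"ty": 0,"tz": -0.018,"rx": 0,"ry": 0,"rz": 0,"claw": 0},
    {"tx": 0,"ty": 0,"tz": -0.024,"rx": 0,"ry": 0,"rz": 0,"claw": 0},
    {"tx": 0,"ty": 0,"tz": -0.024,"rx": 0,"ry": 0,"rz": 0,"claw": 0},
  ],
)

```text
time_s: 11.45
tcp_pos: [0.5408, 0.0313, 0.1279]
orientation: [0.796, 0.605, -0.003, 0.001]
contact_force: [-7.2, -0.1, 10.1]
gripper_width: 0.0494
```

10 N at 4 mm is what the spring should give. Now twist anticlockwise by 75° while keeping the press.

>>> arm_command(
  plan=[
    {"tx": 0,"ty": 0,"tz": -0.006,"rx": 0,"ry": 0,"rz": 0.04,"claw": 0},
    {"tx": 0,"ty": 0,"tz": -0.006,"rx": 0,"ry": 0,"rz": 0.12,"claw": 0},
    {"tx": 0,"ty": 0,"tz": -0.006,"rx": 0,"ry": 0,"rz": 0.2,"claw": 0},
    {"tx": 0,"ty": 0,"tz": -0.006,"rx": 0,"ry": 0,"rz": 0.28,"claw": 0},
  ],
)

```text
time_s: 11.85
tcp_pos: [0.5416, 0.0313, 0.128]
orientation: [0.643, 0.766, -0.002, 0.002]
contact_force: [0.5, 0.5, 9.5]
gripper_width: 0.0497
```

>>> arm_command(
  plan=[
    {"tx": 0,"ty": 0,"tz": -0.006,"rx": 0,"ry": 0,"rz": 0.08,"claw": 0},
    {"tx": 0,"ty": 0,"tz": -0.006,"rx": 0,"ry": 0,"rz": 0.16,"claw": 0},
    {"tx": 0,"ty": 0,"tz": -0.006,"rx": 0,"ry": 0,"rz": 0.24,"claw": 0},
    {"tx": 0,"ty": 0,"tz": -0.006,"rx": 0,"ry": 0,"rz": 0.32,"claw": 0},
    {"tx": 0,"ty": 0,"tz": -0.006,"rx": 0,"ry": 0,"rz": 0.4,"claw": 0},
    {"tx": 0,"ty": 0,"tz": -0.006,"rx": 0,"ry": 0,"rz": 0.48,"claw": 0},
    {"tx": 0,"ty": 0,"tz": -0.006,"rx": 0,"ry": 0,"rz": 0.56,"claw": 0},
    {"tx": 0,"ty": 0,"tz": -0.006,"rx": 0,"ry": 0,"rz": 0.56,"claw": 0},
  ],
)

```text
time_s: 12.65
tcp_pos: [0.5424, 0.0313, 0.1281]
orientation: [0.254, 0.967, -0.0, 0.004]
contact_force: [0.6, 0.8, 9.6]
gripper_width: 0.0496
```

Run:
```python
from h import *
f=grab_frame("wrist"); save(f,"wrist10")
s=readout.read_state(); t=s["tcp_pos"]; print(t,s["orientation"],s["gripper_width"],s["contact_force"],s["moment"])
```

```text
[0.54236581 0.03132922 0.1281525 ] [ 2.55352948e-01  9.66839107e-01 -3.30774583e-04  4.11134593e-03] 0.049532242134872354 [ 0.39588571  0.08760397 10.07556323] [-0.05551119  0.08940287  0.01790134]
```

View pics/wrist10.png

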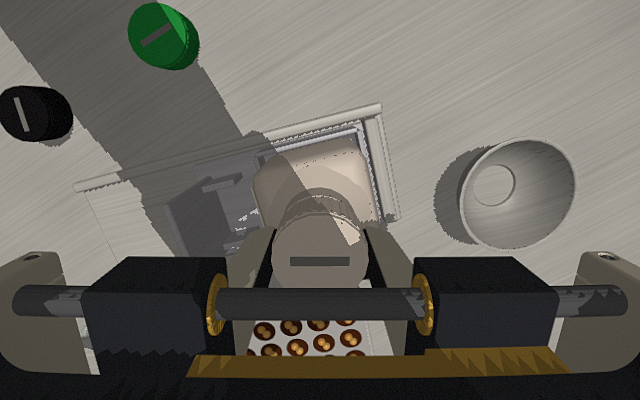

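The cap turned with the jaws by about 76°: its mark stays parallel to the jaw line at (320,261) while the bottle appears rotated. Now lift straight up 75 mm.

>>> arm_command(
  plan=[
    {"tx": 0,"ty": 0,"tz": 0.025,"rx": 0,"ry": 0,"rz": 0,"claw": 0},
    {"tx": 0,"ty": 0,"tz": 0.06,"rx": 0,"ry": 0,"rz": 0,"claw": 0},
    {"tx": 0,"ty": 0,"tz": 0.12,"rx": 0,"ry": 0,"rz": 0,"claw": 0},
    {"tx": 0,"ty": 0,"tz": 0.2,"rx": 0,"ry": 0,"rz": 0,"claw": 0},
    {"tx": 0,"ty": 0,"tz": 0.28,"rx": 0,"ry": 0,"rz": 0,"claw": 0},
    {"tx": 0,"ty": 0,"tz": 0.34,"rx": 0,"ry": 0,"rz": 0,"claw": 0},
    {"tx": 0,"ty": 0,"tz": 0.375,"rx": 0,"ry": 0,"rz": 0,"claw": 0},
    {"tx": 0,"ty": 0,"tz": 0.375,"rx": 0,"ry": 0,"rz": 0,"claw": 0},
    {"tx": 0,"ty": 0,"tz": 0.375,"rx": 0,"ry": 0,"rz": 0,"claw": 0},
    {"tx": 0,"ty": 0,"tz": 0.375,"rx": 0,"ry": 0,"rz": 0,"claw": 0},
  ],
)

```text
time_s: 13.7
tcp_pos: [0.5421, 0.0313, 0.2024]
orientation: [0.255, 0.967, -0.0, 0.004]
contact_force: [-0.1, 0.5, -0.4]
gripper_width: 0.0497
```

Run:
```python
from h import *
import pickle
f=grab_frame("wrist"); save(f,"wrist11"); print("cap top",world(f,320,245))
f=grab_frame("side"); cv2.imwrite("pics/side11.png",cv2.resize(f["color"][130:290,230:430,::-1],(750,600),interpolation=cv2.INTER_CUBIC))
f=grab_frame("top"); save(f,"top11")
s=readout.read_state(); t=s["tcp_pos"]; print(t,s["orientation"],s["gripper_width"],s["contact_force"],s["time_s"])
```

```text
cap top [0.53290533 0.03582947 0.24181911]
[0.54221436 0.03130476 0.20261635] [ 2.55382523e-01  9.66832796e-01 -4.38738527e-04  3.73076970e-03] 0.049640039913437704 [-0.25701792 -0.83945431  0.34807125] 13.85
```

View pics/wrist11.png

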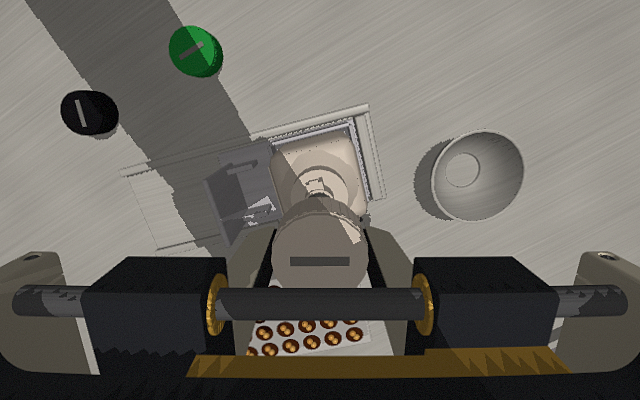

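View pics/side11.png

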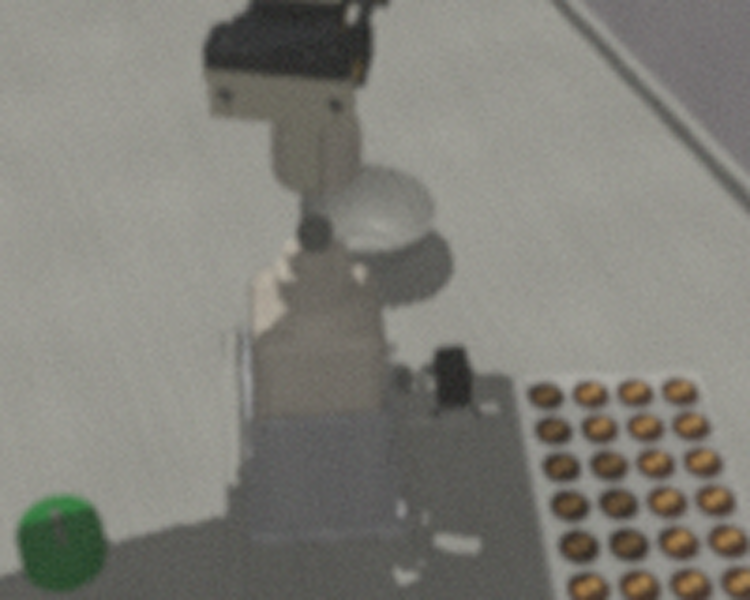

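Cap off the neck, held level, with the neck pad exposed at (317,185). One check that the shuttle is still home, then hand in.

Run:
```python
from h import *
f=grab_frame("top"); P,m=cloud(f); q=P[m]
q=q[(abs(q[:,0]-.54)<.12)&(abs(q[:,1]-.06)<.12)]
f=grab_frame("wrist"); P,m=cloud(f); w=P[m]
for n,q in (("top",q),("wrist",w)):
    ax=np.array([.2638,.9646]); ex=np.array([.9646,-.2638])
    r=q[:,:2]-[.541,.0322]; a=r@ex; b=r@ax
    k=(abs(a)<.03)&(b>.02)&(b<.1)
    bd=k&(q[:,2]>.09)&(q[:,2]<.113); st=k&(q[:,2]>.032)&(q[:,2]<.04)
    print(n,"body front b",np.percentile(b[bd],98) if bd.any() else None,"stop b",np.percentile(b[st],[2,50,98]) if st.any() else None)
k=np.hypot(*(w[:,:2]-[.541,.032]).T)<.06
a=w[k]; print("cap top", a[(a[:,2]>.235)&(a[:,2]<.25)].mean(0), a[(a[:,2]>.235)&(a[:,2]<.25)][:,2].std())
```

```text
top body front b 0.04122367895228173 stop b [0.05292526 0.05859915 0.06443536]
wrist body front b 0.03972492383236597 stop b [0.05194822 0.05755142 0.06319922]
cap top [0.5361162  0.03383322 0.24172902] 0.002059110692788738
```

The body front is 41 mm and the stop face 52 mm ahead of the axis, which matches shuttle y = 0.060, so it is home. Handing in.

Run:
```python
from h import *
print(ticket.job_done())
s=readout.read_state(); print(s["tcp_pos"],s["gripper_width"],s["time_s"])
```

```text
the job is handed in; nothing more can be done
None
the job is handed in; nothing more can be done
```

I pushed the shuttle home, then pressed the white cap down, turned it free and lifted it. I handed the job in at about 14 s with the cap still gripped above the bottle.

**What I did:**
- **Push:** The shuttle came up against the stop with 22 N after about 96 mm of travel.
- **Press and twist:** I pressed the cap 4 mm (10 N) and turned it about 76° anticlockwise. It turned with the jaws.
- **Lift:** I raised the cap 75 mm straight up.

**Last checks:**
- **Cap:** Its top is at z ≈ 0.242 m, so the rim is about 73 mm above the collar. It is within a few millimetres of the bottle axis and level. The jaws read 49.6 mm on the cap, with the squeeze set to 45 N.
- **Shuttle:** The stop face is 52 mm ahead of the bottle axis, which puts the shuttle at about y = 0.060 m, home.
- **Bystanders:** The fingers did not come near the mould, bowl or jar, and the pictures showed no movement. I did not measure their positions again at the end.

**What disagreed:** The first push passed over the plate without touching it. The camera depth showed the fingertips about 15 mm above the reported tool point, not 14 mm below it as described. I corrected for that from then on, and it held at each later height where I checked it.

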